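Fit the eyepiece sleeve on the gauge pin and hold the carrier up

ROBOT

A 6-joint arm with a two-finger parallel gripper is mounted at the origin on the work surface. World frame = base frame: x ahead of the robot, y to its left, z up, the work surface at z = 0. Lengths are in m, angles in rad, forces in N, time in s.
With the tool pointing down it reaches from about 0.325 to 0.9 m from the base axis. Payload 6.1 kg.
Tool frame: the origin (TCP) lies between the finger pads, 19 mm behind the fingertips; this is the grasp point; z points along the fingers, y is the line along which they close (so a half turn about z gives the same grasp; the last joint's range is limited). The gripper opens to 85 mm and grips with 20 to 120 N. Pads are 22 mm wide; open, the fingers measure 114 mm over their backs; the gripper's body (76 mm by 85 mm) begins 54 mm behind the grasp point. The pads swing forward as they close: fully open they stand 13 mm farther back than shut.
Start: joints at [1.034, 0.22, 1.526, -0, 1.395, -0.126], TCP at [0.25, 0.573, 0.25] pointing down, gripper open.
Joint ranges: [-2.98, 2.98], [-0.91, 2.08], [0.09, 2.57], [-1.24, 4.39], [0.2, 2.65], [-2.68, 2.68]. Speed limits (rad/s): [2.57, 2.57, 3.01, 3.14, 3.14, 3.14].

INTERFACE

Orientations are given as [roll, pitch, yaw] about the fixed x, y, z axes, in that order (R = Rz(yaw) Ry(pitch) Rx(roll)).
In Python, from plant import movep, move_l, set_joints, gripper_to, hold, inverse_kinematics, observe, get_image, get_calibration, Unreachable, job_done gives the robot as it stands. Calls block until the motion is done:
- movep(position, orientation): joint-space move of the TCP to a pose.
- move_l(position, feed=0.15, rotation=None, max_force=None): straight line of the TCP; rotation=None keeps the orientation; feed is the mean speed in m/s. With max_force (N) it stops when the force on the tool has changed by that much, and returns True; else False.
- set_joints(angles): joint-space move.
- gripper_to(opening, f_grip=None): finger opening in m; f_grip is the grip in N (None keeps the last); returns when the fingers have stopped.
- hold(seconds).
- inverse_kinematics(position, orientation): joint angles nearest the present ones, or None.
- observe(): the state.
- get_image(name): name is "scene" or "top" or "wrist"; returns (picture, depth): 400x640x3 uint8, red, green, blue; 400x640 float32, m along the optical axis (not along the pixel's ray), 0 where there is no reading.
- get_calibration(name): a dict with "intrinsics" (3x3 intrinsics, pixels), "dist_coeffs" ([k1, k2, p1, p2, k3] as OpenCV has them; the pictures are not rectified), "world_from_camera" (4x4, takes a point from camera to world coordinates). Camera axes: x right, y down, z forward; pixel columns grow to the right and rows downward; lengths in m; the calibration is good to about 2 mm. A picture is of the moment at which its call begins: read the wrist's pose just before it. get_calibration takes no time and is no camera call; for the wrist camera it gives the pose at the moment of the call.
A pose or a line that the arm cannot do raises Unreachable and nothing moves.
- job_done(): hands the job in; it is judged then, once.
The state is a dict: "time_s": time; "q": joint angles; "joint_velocities": joint speeds; "joint_torque": joint torques, N m; "eef_pos": TCP position; "tcp_rot": TCP orientation; "ft_force": force on the tool from outside, world axes, zero at the start; "torque": the same for the moment, N m; "opening": finger opening in m; "grasp_force": force on a finger pad.
Only numpy, scipy, OpenCV 4.12 (cv2) and the standard library are available. Lean on these libraries where they do the work, as an engineer would, in place of code of your own. Each camera call takes 0.05 s, during which the arm holds its last target. There are 200 camera calls.

TASK

Two eyepiece sleeves of the same outside size stand on the bench: one fits over the gauge pin of the microscope accessory carrier, the other has too small a bore. Slide the one that fits onto the pin until it sits fully down on the tray and let go of it; the tight one must end up standing on the bench. Then take the carrier by its handle bar, lift it straight up about 10 cm clear of the bench, never letting it tip, and finish while still holding it there level and still, ready to be handed over; leave the loose pots and the loose eyepiece undisturbed.

Things in the scene. Friction and masses are not known exactly. Their poses are not given: they have to be found in the camera images.
- carrier: Loose grey tray, 0.5 kg, 110 (its x) by 240 mm (its y), floor 8 mm thick, rim 12 mm high. Origin: centre of its underside, z up; yaw within 0.5 rad of 0. Across its middle a dark steel handle: posts 10 by 20 mm at x = +-41 mm under a bar, 115 mm tall in all. At y = +85 mm the steel gauge pin; at y = -85 mm two white pots fixed to the tray, 40 mm high, that roughly balance the sleeve.
- handle (a point): Centre of the handle bar, on the carrier's axis 107 mm above its underside. The bar runs along the carrier's x, 72 mm free between the posts, 14 mm thick (carrier y) and 16 mm tall; close the fingers along the carrier's y. The loaded carrier balances near this point.
- pin_foot (a point): Foot of the gauge pin on the upper face of the tray floor (85 mm along the carrier's +y, 8 mm above its underside). The pin is 23 mm in diameter and rises 50 mm from here, with a chamfered top (the last 4 mm).
- sleeve_wide: Loose plain aluminium sleeve (tube) that FITS the pin: outside diameter 36 mm, bore 26 mm right through, 45 mm tall, about 60 g. It stands upright; origin at the centre of its underside, z along its axis. Fully down, its underside lies on the tray floor and the pin shows 5 mm above it.
- sleeve_tight: Loose plain aluminium sleeve, the same outside (36 mm diameter, 45 mm tall) but with a bore of only 17 mm, too tight for the pin; about 90 g. Stands upright; origin at the centre of its underside.
- canister: Bystander: white closed pot, 44 mm in diameter, 60 mm tall, origin at the centre of its underside.
- eyepiece: Bystander: loose black eyepiece standing on its narrow end, 38 mm in diameter, 45 mm tall, origin at the centre of its underside.
- lens_pot: Bystander: small pale pot with a black lid, 36 mm in diameter, 45 mm tall, origin at the centre of its underside.
- case_corner (a point): Corner, nearest the work, of the rim of a fixed open grey case with a microscope in it, to the robot's left; rim 85 mm above the bench, microscope up to 105 mm. From this corner the case reaches 300 mm along +x and 530 mm along +y (base and open lid), turned by less than 0.1 rad.
Things that resemble listed ones, but are neither listed nor needed, are in the scene too. What is shaped like the sleeve_tight but pink is not meant.

How it is judged:
On the way, in this order (a step that is already met when the one before it is completed fails the run):
1. the fitting sleeve is fully down on the gauge pin and let go, with the carrier on the bench (distance between sleeve_wide and pin_foot below 0.005 m and angle between the z axis of sleeve_wide and the z axis of carrier, either way round below 0.1 rad and contact force between the fingers and sleeve_wide below 0.2 N and height (world z) of carrier below 0.01 m), for 0.2 s.
2. the carrier is lifted clear of the bench, level, with the sleeve on its pin (height (world z) of carrier between 0.06 and 0.18 m and angle between carrier's own z axis and vertical below 0.12 rad and distance between sleeve_wide and pin_foot below 0.005 m and angle between the z axis of sleeve_wide and the z axis of carrier, either way round below 0.1 rad), for 0.2 s.
At the end, for the whole second after the job is handed in: Fingers hold the carrier at its handle bar (TCP within 40 mm), underside 60 to 180 mm above the bench, tilt under 0.12 rad, slower than 20 mm/s; fitting sleeve fully down on the pin (5 mm), untouched; tight sleeve upright on the bench; carrier within 250 mm of its start, carried by nothing else (all of step 2 and linear speed of carrier below 0.02 m/s and angular speed of carrier below 0.1 rad/s and distance between the grasp point and handle below 0.04 m and contact force between the fingers and carrier above 2 N and contact force between the fingers and sleeve_wide below 0.2 N and height (world z) of sleeve_tight below 0.006 m and angle between sleeve_tight's own z axis and vertical below 0.1 rad and contact force between carrier and sleeve_tight below 0.1 N and distance of carrier from where it was at the start of the episode below 0.25 m and contact force between carrier and canister below 0.1 N and contact force between carrier and eyepiece below 0.1 N and contact force between carrier and lens_pot below 0.1 N); the arm keeps its last pose, push and grip.
It fails at once if the carrier is tipped by more than 0.35 rad (angle between carrier's own z axis and vertical above 0.35 rad).
It fails at once if the canister is shifted by more than 30 mm or tipped (distance of canister from where it was at the start of the episode above 0.03 m or angle between canister's own z axis and vertical above 0.3 rad).
It fails at once if the eyepiece is shifted by more than 30 mm or tipped (distance of eyepiece from where it was at the start of the episode above 0.03 m or angle between eyepiece's own z axis and vertical above 0.3 rad).
It fails at once if the lens_pot is shifted by more than 30 mm or tipped (distance of lens_pot from where it was at the start of the episode above 0.03 m or angle between lens_pot's own z axis and vertical above 0.3 rad).
It also fails if it takes over 51 s, if anything falls off the work surface, if the arm or the gripper's body presses on something with over 40 N, if the wrist force passes 120 N, or if a joint passes its speed limit or range.

## Working session

There is one attempt and no reset: what is moved stays moved. The work goes in short steps, each a Python script; the robot and the scene stay as the last script left them, time stands still between calls to the robot, and variables do not carry over. Pictures are saved under pics/ and viewed, at most 10 in all, crops included, and the job is handed in when it is done.

```bash
mkdir -p pics; cat > h.py <<'E'
import numpy as np, cv2
from plant import *
def ray(cal,px):
    K=np.array(cal["intrinsics"]);d=np.array(cal["dist_coeffs"]);T=np.array(cal["world_from_camera"])
    n=cv2.undistortPoints(np.array(px,float).reshape(-1,1,2),K,d).reshape(-1,2)
    return T[:3,3],np.c_[n,np.ones(len(n))]@T[:3,:3].T
def onplane(cal,px,z):
    o,v=ray(cal,px);return o+v*((z-o[2])/v[:,2])[:,None]
def cloud(cal,depth):
    r,c=np.mgrid[0:400,0:640];px=np.c_[c.ravel(),r.ravel()]
    o,v=ray(cal,px);return (o+v*depth.reshape(-1,1)).reshape(400,640,3)
E
python3 - <<'E'
from h import *
for n in("scene","top"):
    c=get_calibration(n);im,d=get_image(n);np.savez(n,im=im,d=d)
    print(n,np.round(c["world_from_camera"],3).tolist(),np.round(c["intrinsics"],1).tolist())
    cv2.imwrite(f"pics/{n}.png",cv2.resize(im[:,:,::-1],(800,500)))
print(observe()["time_s"])
E
```

```text
scene [[-0.283, 0.539, -0.793, 1.49], [0.959, 0.145, -0.244, 0.285], [-0.016, -0.83, -0.558, 0.723], [0.0, 0.0, 0.0, 1.0]] [[416.6, 0.0, 320.6], [0.0, 416.6, 197.2], [0.0, 0.0, 1.0]]
top [[0.026, -0.997, 0.066, 0.511], [-1.0, -0.027, -0.007, 0.004], [0.009, -0.066, -0.998, 1.312], [0.0, 0.0, 0.0, 1.0]] [[373.4, 0.0, 322.5], [0.0, 373.4, 197.4], [0.0, 0.0, 1.0]]
0.1
```

View pics/top.png

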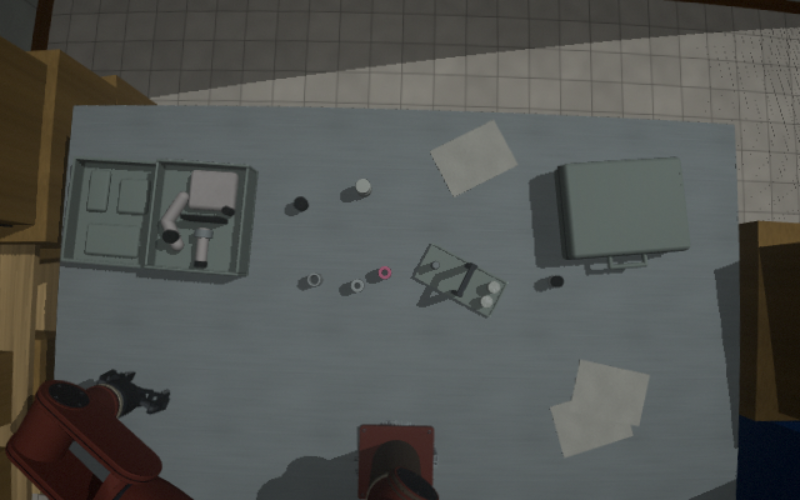

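View pics/scene.png

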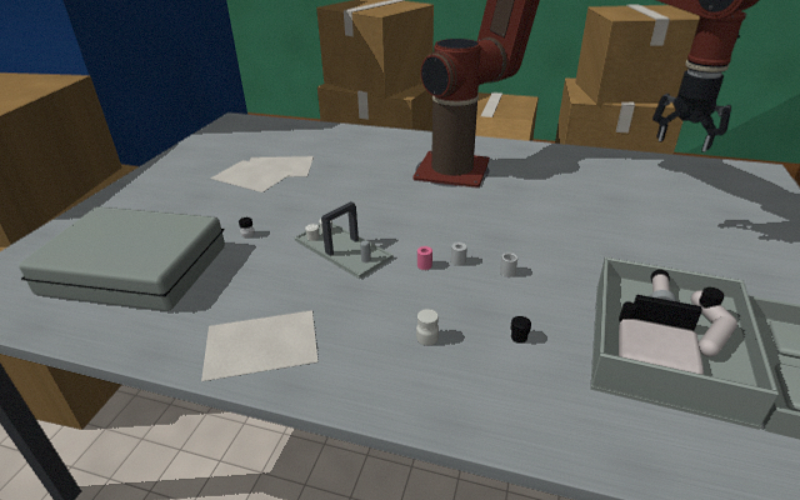

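The top view (800 px scale) shows three tubes: grey at (314,279), grey at (357,286) and pink at (385,272). The pink one is not meant. Of the greys, the left one seems to have the larger bore. The carrier runs from the pin at (435,265), past the bar at about (463,279), to the pots at (490,294). Next I'll locate these roughly and look with the wrist camera.

```bash
python3 - <<'E'
from h import *
c=get_calibration("top")
P=lambda u,v,z:onplane(c,[[u*.8,v*.8]],z)[0].round(3)
a=P(314,279,.045);b=P(357,286,.045);pin=P(435,265,.058);bar=P(463,279,.115)
print(a,b,"pink",P(385,272,.045),"pin",pin,"bar",bar,"pots",P(490,294,.048),"eye",P(301,204,.045),"can",P(363,187,.06),"lens",P(557,281,.045),"case",P(243,276,.085))
T=np.array(get_calibration("wrist")["world_from_camera"]);s=observe();print(T.round(3).tolist(),s["eef_pos"],s["tcp_rot"])
m=(a+b)/2
movep([m[0]-.03,m[1]-.04,.27],[np.pi,0,0])
s=observe();cw=get_calibration("wrist");im,d=get_image("wrist");np.savez("w1",im=im,d=d,T=cw["world_from_camera"])
print(s["time_s"],s["eef_pos"],s["tcp_rot"],s["q"],np.round(cw["world_from_camera"],3).tolist())
cv2.imwrite("pics/w1.png",im[:,:,::-1])
E
```

```text
[0.502 0.234 0.045] [0.486 0.117 0.045] pink [0.526 0.042 0.045] pin [ 0.548 -0.092  0.058] bar [ 0.513 -0.161  0.115] pots [ 0.474 -0.244  0.048] eye [0.706 0.278 0.045] can [0.755 0.108 0.06 ] lens [ 0.513 -0.429  0.045] case [0.505 0.416 0.085]
[[0.4, 0.866, 0.301, 0.173], [0.917, -0.378, -0.131, 0.608], [-0.0, 0.328, -0.945, 0.373], [0.0, 0.0, 0.0, 1.0]] [0.24932459 0.57254076 0.24897327] [-3.13978281e+00 -2.30781346e-04  2.73078794e+00]
1.875 [0.46398385 0.13600841 0.27003243] [-3.14133112e+00 -1.08423602e-04  1.47966087e-03] [ 1.21694046e-01 -1.38268364e-01  1.85884072e+00  2.49437202e-04
  1.42088130e+00  1.69097346e+00] [[0.001, -0.945, -0.326, 0.549], [-1.0, -0.001, 0.001, 0.138], [-0.001, 0.326, -0.945, 0.394], [0.0, 0.0, 0.0, 1.0]]
```

View pics/w1.png

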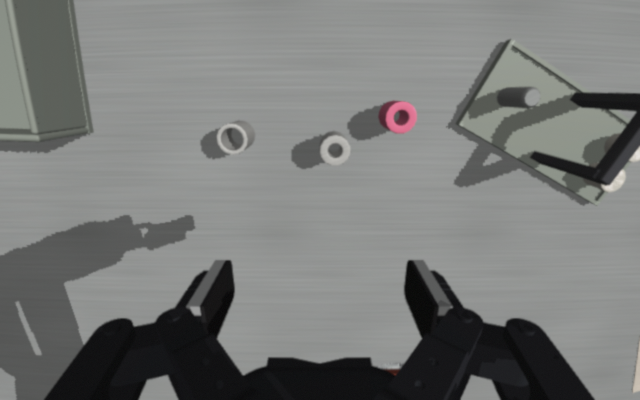

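The wrist view settles it: thin-walled grey ring at (234,138) = wide bore, thick-walled grey ring at (335,149) = tight, pink at (398,117) = decoy. I'll confirm with an enlarged crop taken straight above the candidate, and view the pin from the same relative position so camera bias cancels.

```bash
cat >> h.py <<'E'
def wview(p,name):
    movep(p,[np.pi,0,0]);hold(.3)
    c=get_calibration("wrist");im,d=get_image("wrist");np.savez(name,im=im,d=d)
    return c,im,cloud(c,d)
def disc(X,xy,zlo,zhi,r):
    m=(X[...,2]>zlo)&(X[...,2]<zhi)&(np.hypot(X[...,0]-xy[0],X[...,1]-xy[1])<r)
    return m
def mincirc(c,m,z):
    r,cc=np.nonzero(m);P=onplane(c,np.c_[cc,r],z)[:,:2].astype(np.float32)
    (x,y),R=cv2.minEnclosingCircle(P);return np.array([x,y]),R,len(P),np.median(P,0)
E
python3 - <<'E'
from h import *
c,im,X=wview([.462,.234,.27],"vA")
for n,xy in(("wide",(.502,.234)),("tight",(.486,.117))):
    m=disc(X,xy,.038,.055,.03);print(n,mincirc(c,m,.045),np.median(X[m][:,2]))
    r,cc=np.nonzero(m);print(cc.mean(),r.mean())
    if n=="wide":u,v=int(cc.mean()),int(r.mean())
A=cv2.resize(im[v-60:v+60,u-60:u+180],(800,400),interpolation=cv2.INTER_CUBIC)
cv2.imwrite("pics/cropA.png",A[:,:,::-1])
c,im,X=wview([.508,-.092,.27],"vB")
m=disc(X,(.548,-.092),.05,.064,.02);print("pin",mincirc(c,m,.058),np.median(X[m][:,2]))
r,cc=np.nonzero(m);print(cc.mean(),r.mean())
m=disc(X,(.513,-.161),.108,.125,.06);r,cc=np.nonzero(m)
P=onplane(c,np.c_[cc,r],.115)[:,:2].astype(np.float32);print("bar",len(P),cv2.minAreaRect(P))
z=X[...,2];print("floor z",np.median(z[disc(X,(.53,-.12),.003,.02,.02)]),observe()["time_s"])
cv2.imwrite("pics/vB.png",im[:,:,::-1])
E
```

```text
wide (array([0.50311315, 0.23827678]), 0.017975786700844765, 391, array([0.5027111 , 0.23838863], dtype=float32)) 0.044427329056356435
315.9028132992327 136.43222506393863
tight (array([0.48999557, 0.1208738 ]), 0.018811684101819992, 608, array([0.4901948 , 0.12110306], dtype=float32)) 0.044517667577234105
417.66282894736844 148.30098684210526
pin (array([ 0.55130422, -0.09043401]), 0.011328374035656452, 337, array([ 0.55133045, -0.09038944], dtype=float32)) 0.05724061888473786
320.0919881305638 135.89317507418397
bar 1513 ((0.5136944651603699, -0.16493839025497437), (0.019929684698581696, 0.09077809751033783), 63.22665023803711)
floor z 0.007763343416440527 4.35
```

View pics/cropA.png

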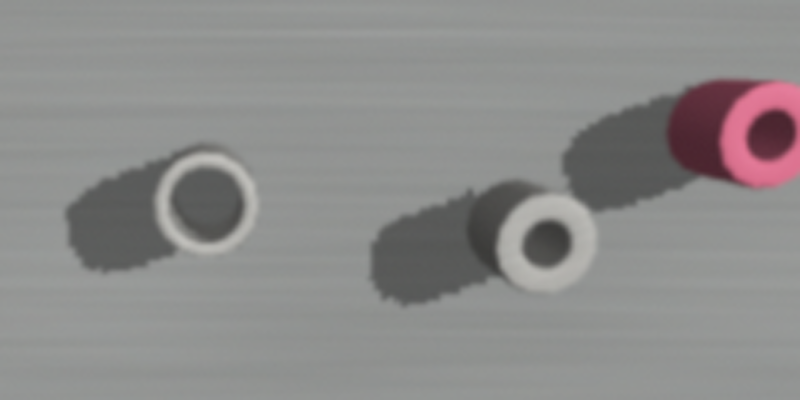

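View pics/vB.png

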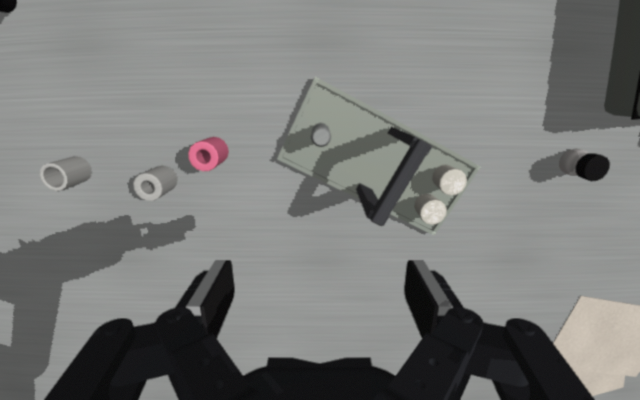

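The crop shows the left ring at (206,202) with a thin wall and wide bore, so it's the fitting sleeve. The tight one is at (547,243) with a thick wall, and the pink decoy is on the right. In the second view the pin top is at (320,136), the bar at about (400,180) and the pots at (453,182) and (433,212). Pin-to-bar distance (83 mm) and yaw (-0.467) agree. Grasping now.

```bash
python3 - <<'E'
from h import *
gripper_to(.065)
movep([.503,.238,.14],[np.pi,0,0])
print(move_l([.503,.238,.034],feed=.1,max_force=8))
gripper_to(.02,f_grip=30);s=observe();print(s["opening"],s["grasp_force"],s["eef_pos"])
move_l([.503,.238,.17],feed=.12)
movep([.5513,-.0904,.17],[np.pi,0,0])
move_l([.5513,-.0904,.108],feed=.08);hold(.3)
s=observe();print(s["opening"],s["eef_pos"],s["ft_force"],s["time_s"])
c=get_calibration("wrist");im,d=get_image("wrist");np.savez("vC",im=im,d=d)
cv2.imwrite("pics/vC.png",im[:,:,::-1])
E
```

```text
False
0.03582845534679156 30.066455081105232 [0.50361333 0.2382332  0.03488855]
0.0358286646450416 [ 0.55158542 -0.09048537  0.10848012] [ 0.13469672 -0.42880847 -1.27555534] 11.375
```

View pics/vC.png

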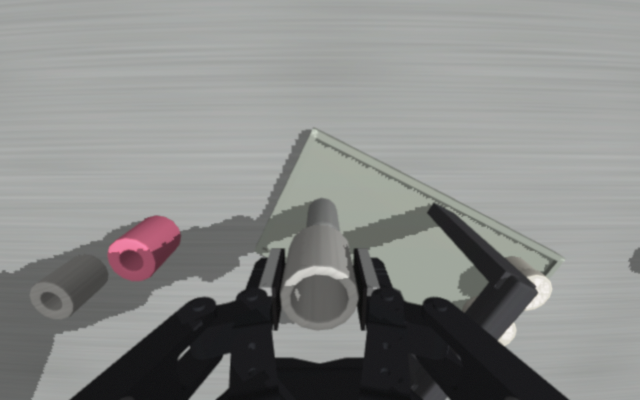

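The sleeve, ring at (319,298), is held upright directly over the pin at (321,215). I'll lower it under force guard.

```bash
python3 - <<'E'
from h import *
c=get_calibration("wrist");d=np.load("vC.npz")["d"];X=cloud(c,d)
m=disc(X,(.5516,-.0905),.112,.13,.0195);m[:, :]&=True
print("sleeve",mincirc(c,m,.119))
for z0 in(.03,.045):
  m=disc(X,(.5513,-.0904),z0,z0+.008,.02);print("pinside",X[m].mean(0) if m.any() else None,X[m][:,1].min() if m.any() else 0,X[m][:,1].max() if m.any() else 0)
p=observe()["eef_pos"]
h=move_l([p[0],p[1],.041],feed=.03,max_force=6)
s=observe();print(h,s["eef_pos"],s["ft_force"],s["time_s"])
E
```

```text
sleeve (array([ 0.54998583, -0.0923983 ]), 0.023357845842838287, 3110, array([ 0.55140674, -0.09138121], dtype=float32))
pinside [ 0.55915565 -0.09065433  0.03399371] -0.10228900943076055 -0.07945890834166132
pinside [ 0.55938252 -0.09118335  0.04903347] -0.10219516488555508 -0.08077910602266046
True [ 0.55136916 -0.09052295  0.04293674] [-1.26664568 -0.14505439  5.03793302] 13.4083
```

It seated at TCP z = 0.0429, as expected. Release, retreat and check.

```bash
python3 - <<'E'
from h import *
gripper_to(.065)
p=observe()["eef_pos"];move_l([p[0],p[1],.16],feed=.12)
c,im,X=wview([.475,-.165,.27],"vD")
m=disc(X,(.5513,-.0904),.045,.07,.025);print("sleeve",mincirc(c,m,.053),np.percentile(X[m][:,2],[10,50,95]))
m=disc(X,(.5137,-.165),.108,.125,.06);r,cc=np.nonzero(m)
P=onplane(c,np.c_[cc,r],.115)[:,:2].astype(np.float32);print("bar",cv2.minAreaRect(P),np.median(X[m][:,2]))
cv2.imwrite("pics/vD.png",im[:,:,::-1]);print(observe()["time_s"])
E
```

```text
sleeve (array([ 0.5500555 , -0.08971485]), 0.018485931679606438, 879, array([ 0.55028695, -0.08998961], dtype=float32)) [0.05145047 0.05360476 0.05870157]
bar ((0.512809157371521, -0.16600823402404785), (0.019337089732289314, 0.09088113903999329), 63.506736755371094) 0.11467572752758792
15.9417
```

View pics/vD.png

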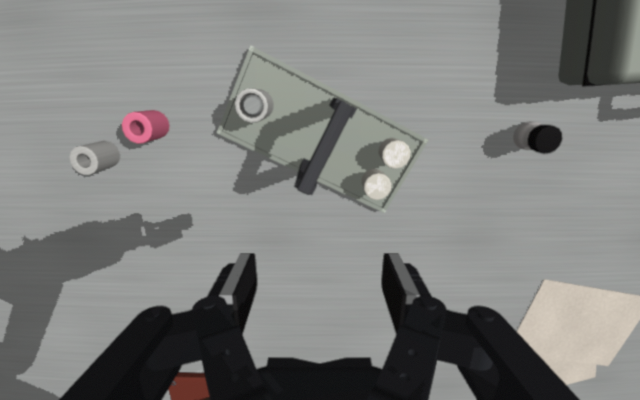

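The sleeve is fully down at (252,105), with the pin showing about 5 mm above it. The tight sleeve is still standing at (95,158). Now I'll grip the bar and lift.

```bash
python3 - <<'E'
from h import *
x,y,R=.5133,-.1655,[np.pi,0,-.465]
movep([x,y,.19],R)
print(move_l([x,y,.106],feed=.08,max_force=8))
gripper_to(.0,f_grip=90);s=observe();print(s["opening"],s["grasp_force"],s["eef_pos"])
p=s["eef_pos"];move_l([p[0],p[1],p[2]+.1],feed=.05);hold(1)
s=observe();print(s["opening"],s["grasp_force"],s["eef_pos"],s["ft_force"],s["torque"],s["time_s"])
c=get_calibration("scene");im,d=get_image("scene");X=cloud(c,d)
cv2.imwrite("pics/lift.png",cv2.resize(im[100:300,100:500],(800,400))[:,:,::-1])
E
```

```text
False
0.012482995419234475 88.82596135139465 [ 0.51353499 -0.1659089   0.10662509]
0.01219757708292036 87.66183257102966 [ 0.51353611 -0.16592448  0.20663044] [ 0.35281658  0.57748083 -4.79542899] [-0.08267386 -0.01089866 -0.06334022] 21.3833
```

View pics/lift.png

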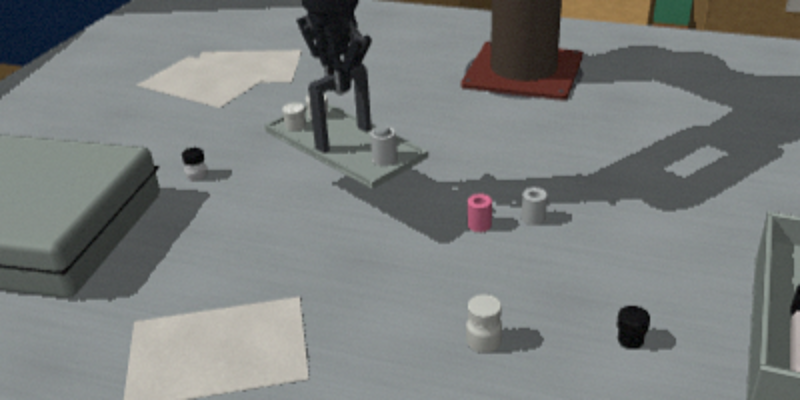

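The carrier is airborne with the sleeve on its pin at (384,147), the tight sleeve stands at (535,205), and the bystanders are untouched. I'll check the tilt by a plane fit, then hand in.

```bash
python3 - <<'E'
from h import *
def fit():
    c=get_calibration("scene");im,d=get_image("scene");X=cloud(c,d)
    yaw=-.465;ca,sa=np.cos(yaw),np.sin(yaw);q=X-[.5135,-.166,0]
    u=q[...,0]*ca+q[...,1]*sa;v=-q[...,0]*sa+q[...,1]*ca
    m=(abs(u)<.045)&(abs(v)<.11)&(X[...,2]>.085)&(X[...,2]<.135)&(np.hypot(u,v-.085)>.025)&(v>-.05)&(abs(v)>.02)
    k,*_=np.linalg.lstsq(np.c_[u[m],v[m],np.ones(m.sum())],X[...,2][m],rcond=None);return k,m.sum()
a=fit();hold(1);b=fit();print(a,b)
if abs(b[0][:2]).max()<.08 and abs(a[0]-b[0]).max()<.03: print(job_done())
E
```

```text
(array([6.12365067e-04, 6.73668929e-05, 1.08443615e-01]), np.int64(390)) (array([-0.00267894,  0.0009628 ,  0.1085213 ]), np.int64(397))
the job is handed in; nothing more can be done
None
```

The fitting sleeve is fully down on the gauge pin, and the carrier is held by its handle bar 10 cm above the bench, level to within about 0.003 rad and still. The tight sleeve was left standing on the bench, the loose pots and eyepiece were not touched, and the job is handed in.

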